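Clamp a small board in the bench board vise

ROBOT

A 6-joint arm with a two-finger parallel gripper is mounted at the origin on a cart in front of the work surface, level with it; the furniture and walls round the work are solid. World frame = base frame: x ahead of the robot, y to its left, z up, the work surface at z = 0. Lengths are in m, angles in degrees, forces in N, time in s.
With the tool pointing down it reaches from about 0.3 to 0.825 m from the base axis. Payload 5.4 kg.
Tool frame: the origin (TCP) lies between the finger pads; the fingertips stand 8 mm ahead of it and the grasp point (between the pads) lies 11 mm behind it; z points along the fingers, y is the line along which they close (so a half turn about z gives the same grasp; the last joint's range is limited). The gripper opens to 92 mm and grips with 3 to 60 N. Pads are 20 mm wide; open, the fingers measure 128 mm over their backs; the gripper's body (75 mm by 189 mm) begins 69 mm behind the grasp point.
Start: joints at [55.514, 9.076, 91.501, -0, 79.423, -12.038], TCP at [0.22, 0.531, 0.223] pointing down, gripper open.
Joint ranges: [-166.64, 166.64], [-54.1, 131.32], [10.49, 154.53], [-73.88, 253.88], [9.74, 151.15], [-171.62, 171.62]. Speed limits (degrees/s): [147.25, 147.25, 180, 180, 180, 180].

INTERFACE

Orientations are given as a 3x3 rotation matrix whose columns are the frame's x, y, z axes.
In Python, from bench import r gives the robot as it stands.
- The arm moves only by the tool jog_arm, never from a script. Its argument "targets" is a list of rows, each a list of 7 numbers: the turn, a rotation vector about the tool's x, y, z in units of 8 degrees (1.0 is 8 degrees), then the shift along the tool's x, y, z in cm, then the opening in per cent of the stroke, from 0 (shut) to 100 (fully open). A call has 1 to 10 rows; each row is the pose to reach, as a shift and turn from the pose commanded when the call began, along the tool's axes at that moment; what a row does not reach only later rows make up. A row lasts 1/10 s, in which the tool goes at most 50 mm and 8.59 degrees, less where a joint would pass 70% of its speed; a pose out of reach is approached as far as the arm can. A call with a gripper value outside its range is refused whole. The fingers move at their own pace and stop on an object; "squeeze" is the grip in N (left out, the last holds). Time passes only in rows, so rows that repeat a pose let the fingers close. It gives the time, the measured TCP pose, the force, the opening and the grip force at its end, in the units of the state.
- r.get_state(): the state, without advancing time (a new reading comes with each control period).
- r.grab_frame(name): name is "scene" or "top"; returns the picture (480x640x3 uint8, red, green, blue); there is no depth.
- r.get_calibration(name): a dict with "intrinsics" (3x3 intrinsics, pixels), "D" ([k1, k2, p1, p2, k3] as OpenCV has them; the pictures are not rectified), "position" and "orientation" of the camera in the world. Camera axes: x right, y up, looking along -z (the intrinsics and any distortion apply to the point x, -y, -z); pixel columns grow to the right and rows downward; lengths in m; the calibration is good to about 2 mm. A picture is of the moment at which its call begins. get_calibration takes no time and is no camera call.
- r.hand_in(): hands the job in; it is judged then, once.
The state is a dict: "t": time; "joints": joint angles; "joint_vel": joint speeds; "joint_torque": joint torques, N m; "tool_pos": TCP position; "orientation": TCP orientation; "contact_force": force on the tool from outside, world axes, zero at the start; "torque": the same for the moment, N m; "gripper_width": opening from 0.0 (shut) to 1.0 (fully open); "gripper_force": force on a finger pad.
Only numpy, scipy, OpenCV 4.12 (cv2) and the standard library are available. Lean on these libraries where they do the work, as an engineer would, in place of code of your own. Each camera call takes 0.05 s, during which the arm holds its last target. There are 200 camera calls.

TASK

The small purple board is lying loose in the board vise, and the vise's sliding jaw is locked too far away to hold it. Swing the clamp lever back to free the sliding jaw, push the jaw up until the board sits snug between both jaws, then swing the lever over again until the jaw is locked tight there. Do not force the board, and leave the other things on the bench where they lie.

Things in the scene. Friction and masses are not known exactly. Their poses are not given: they have to be found in the camera images.
- board_vise: Low vise (dark plate, bright jaws), fixed, 76 (x) x 236 (y) mm; origin: centre of its underside, z up, y along its rail. In mm: plate top z 10, twin rails top 18, black keeper 24 high at y 104-114. Fixed jaw at the -y end, face at y -62; sliding jaw on the +y side. Jaws 50 wide, tops z 43; each has two prongs (top z 34) under the board and a lip (z 38.5-43) 3 mm over its edge.
- sliding_jaw (a joint): Travel of the sliding jaw in m along the vise's -y, towards the fixed jaw: 0 = fully open, jaw faces 88 mm apart; faces are 0.088 minus this value apart, so the 62 mm board is snug at 0.026. Slides with about 5 N when free; the locked clamp holds more than 25 N.
- sliding_jaw_back (a point): Centre of the sliding jaw's flat outer (+y) side, 32 mm above the bench and 40 mm behind the jaw's face; push here towards the vise's -y to close the jaw. The flat is 50 mm wide and reaches from z 21 to 43 mm.
- clamp_lever (a joint): Clamp lever angle in rad, growing clockwise seen from above; in the vise's frame the lever points at (50 deg - value) from +x towards +y. 0 = slack end stop, 1.75 = tight end stop. Jaw free below about 0.95; then a cam spreads brake shoes against the rails: locked tight from 1.4. Stays where left; needs 3 N (slack) to 5 N (tight) at the ball. Pushing it also bears on a free jaw.
- lever_hinge (a point): Point on the lever's vertical axis at the height of the ball, 68 mm above the bench; the axis lies on the vise's centre line, 22 mm behind (+y of) the sliding jaw's face, and moves with the jaw. The black hub below it is 27 mm wide, z 44.5 to 61.5 mm. Mind the white boom tube over the bench beyond x = 0.65 m, 0.34 m high.
- lever_ball (a point): Centre of the black ball (18 mm diameter) at the lever's end, 56 mm from the lever's axis, 68 mm above the bench. A steel rod 8.4 mm thick slopes up to it from the hub (56 mm high at 18 mm from the axis, 66 mm at 52 mm). Under it lie only the vise and the board.
- rework_board: Small purple circuit board, 30 (x) x 62 (y) mm, 2 mm thick, parts to 8 mm height, 12 g; lies parts up on the prongs between the jaws, loose and a little askew. Origin: centre of its underside; its y runs along the vise's y. Fully home its end bears on the fixed jaw: origin at y -31, z 33 mm in the vise's frame.
- screwdriver: bystander: blue precision screwdriver, 158 long, 17 mm high, lying in front of the vise (robot side)
- tweezers: bystander: tweezers with green grips, 118 long, 9 mm high, lying in front of the vise
- brown_bottle: bystander: brown dropper bottle, 33 wide, 102 mm high, standing behind the vise near the fixed-jaw end
- loupe: bystander: black eyepiece loupe, 36 wide, 34 mm high, standing behind the vise
- iron_tip: bystander: thin steel heater cartridge, 110 long, 9 mm high, in front of the vise

How it is judged:
By the outcome, as a careful person would: the job done as asked, in the order asked, and still so for the second after the job is handed in, with the robot touching nothing.
It also fails if it takes over 48 s, if anything falls off the work surface, if the arm or the gripper's body presses on something with over 40 N, if the wrist force passes 120 N, or if a joint passes its speed limit or range.

## Working session

There is one attempt and no reset: what is moved stays moved. The work goes in short steps, Python scripts to look and compute and a tool call to move; the robot and the scene stay as the last step left them, time stands still between calls to the robot, and variables do not carry over. Pictures are saved under pics/ and viewed, at most 10 in all, crops included, and the job is handed in when it is done.

Besides the shell and the picture viewer there is one more tool, called after ">>>" as a command line: name --pt "numbers of a row" for each row, then --argument value for the rest. jog_arm: Moves the arm, as the interface text tells. Its arguments: {"type":"object","properties":{"targets":{"type":"array"},"squeeze":{"type":"number"}},"required":["targets"]}

```bash
mkdir -p pics; ls; cat > h.py <<'E'
import numpy as np, cv2
from bench import r
def grab(n,f):
    im=r.grab_frame(n); cv2.imwrite(f'pics/{f}.png',cv2.cvtColor(im,cv2.COLOR_RGB2BGR)); return im
def ray(n,uv):
    c=r.get_calibration(n);p=cv2.undistortPoints(np.array(uv,float).reshape(-1,1,2),np.array(c['intrinsics']),np.array(c['D'],float)).reshape(-1,2)
    d=np.c_[p[:,0],-p[:,1],-np.ones(len(p))]@np.array(c['orientation']).T
    return np.array(c['position']),d
def onz(n,uv,z):
    o,d=ray(n,uv); return o+d*((z-o[2])/d[:,2])[:,None]
def proj(n,P):
    c=r.get_calibration(n);q=(np.atleast_2d(P)-c['position'])@np.array(c['orientation'])
    q=q*[1,-1,-1]
    return cv2.projectPoints(q,np.zeros(3),np.zeros(3),np.array(c['intrinsics']),np.array(c['D'],float))[0].reshape(-1,2)
E
python3 - <<'E'
from h import *
for n in('scene','top'):
    grab(n,n+'0'); c=r.get_calibration(n); print(n,c['position'],np.round(c['orientation'],2).tolist(),c['intrinsics'])
s=r.get_state();print(s['t'],s['tool_pos'],np.round(s['orientation'],3).tolist())
E
```

```text
pics
scene [0.15706196 0.22757162 0.63314845] [[-0.86, 0.33, -0.38], [-0.51, -0.55, 0.67], [0.01, 0.77, 0.64]] [[469.04176434   0.         322.35294925]
 [  0.         469.04176434 243.19331533]
 [  0.           0.           1.        ]]
top [ 0.41474197 -0.34384281  0.92075941] [[-0.01, 0.99, -0.11], [-1.0, -0.01, -0.01], [-0.01, 0.11, 0.99]] [[439.2532162    0.         319.59575059]
 [  0.         439.2532162  241.64205492]
 [  0.           0.           1.        ]]
0.1 [0.21924317 0.53098099 0.22174175] [[-0.924, 0.382, -0.001], [0.382, 0.924, -0.001], [0.0, -0.002, -1.0]]
```

View pics/scene0.png

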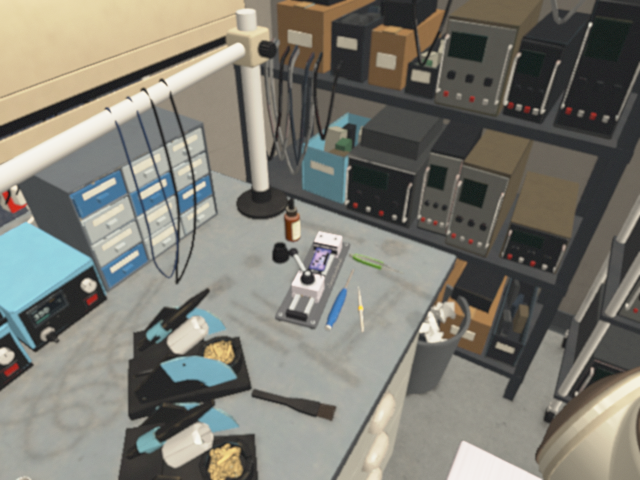

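View pics/top0.png

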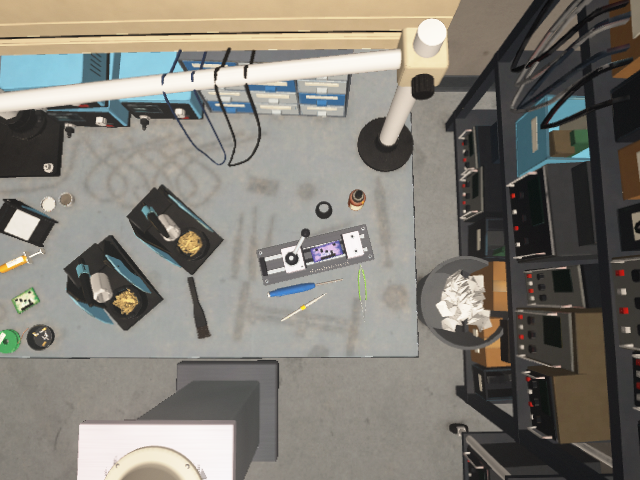

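The top view shows the vise plate around (315,253). The lever ball is near (305,233), the hub near (291,258), the board near (325,250) and the fixed jaw near (352,243). I'll zoom in on both views.

```bash
python3 - <<'E'
import cv2,numpy as np
a=cv2.imread('pics/top0.png')[190:330,245:385]; a=cv2.resize(a,(560,560),interpolation=cv2.INTER_CUBIC)
cv2.imwrite('pics/topc.png',a)
a=cv2.imread('pics/scene0.png')[190:340,260:400]; a=cv2.resize(a,(560,600),interpolation=cv2.INTER_CUBIC)
cv2.imwrite('pics/scenec.png',a)
E
```

```text
(no output)
```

View pics/topc.png

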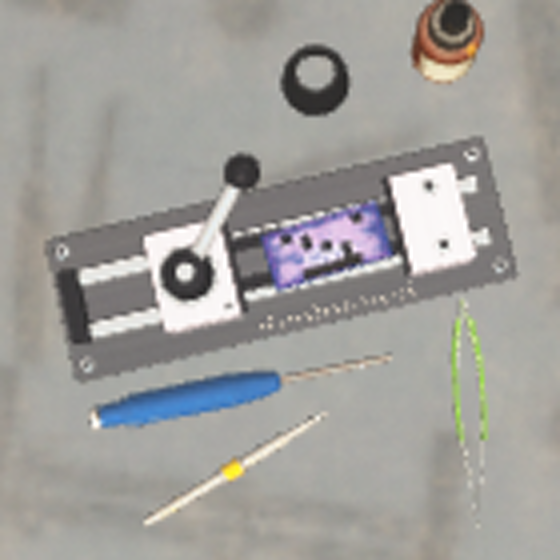

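View pics/scenec.png

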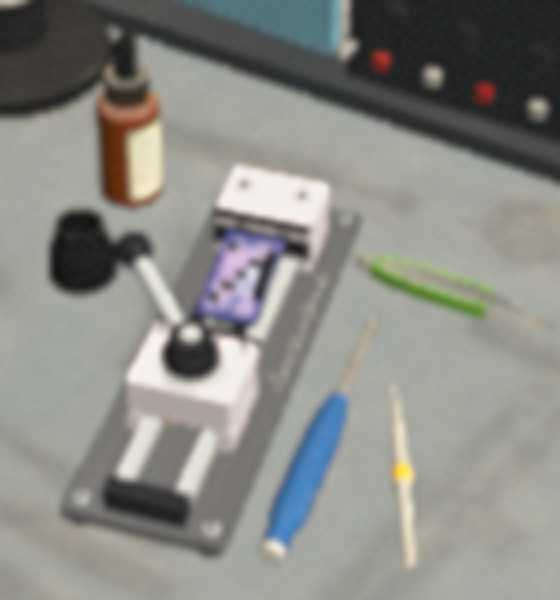

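```bash
cat >> h.py <<'E'
def crop(n,uv,x0,y0,k=4): return (np.array(uv,float)+.5)/k-.5+[x0,y0]
E
python3 - <<'E'
from h import *
T=lambda uv,z:onz('top',crop('top',uv,245,190),z)
c=T([(48,243),(484,137),(518,274),(82,381)],.01); print(c.round(4).tolist())
print('sides',[np.linalg.norm(c[i]-c[(i+1)%4]).round(4) for i in range(4)])
o=c.mean(0)[:2]; y=(c[0]-c[1]+c[3]-c[2])[:2]; y/=np.linalg.norm(y); x=np.array([y[1],-y[0]])
print('centre',o,'yaw',np.degrees(np.arctan2(x[1],x[0])))
f=lambda p:np.c_[(p[:,:2]-o)@x,(p[:,:2]-o)@y]*1000
print('ball',f(T([(242,171)],.068)),T([(242,171)],.068),'hubtop',f(T([(187,273)],.0615)))
print('sljaw top corners',f(T([(144,238),(227,222),(244,313),(167,334)],.043)))
print('fixed',f(T([(389,180),(453,163),(473,262),(411,277)],.043)))
print('board',f(T([(263,238),(380,205),(396,257),(277,289)],.035)))
print('keeper',f(T([(57,272),(77,267),(87,337),(70,343)],.024)))
S=lambda uv,z:onz('scene',crop('scene',uv,260,190),z)
print('scene ball',f(S([(133,248)],.068)),'loupe top',f(T([(316,76)],.034)),'bottle',f(S([(130,200)],.0)))
print('screwdriver',f(T([(95,420),(280,380),(390,357)],.008)),'iron',f(T([(147,523),(325,414)],.005)))
sc=S([(66,512),(222,548),(360,214)],.01);print('scene plate corners',f(sc))
E
```

```text
[[0.5029, -0.205, 0.01], [0.5569, -0.4332, 0.01], [0.4848, -0.4495, 0.01], [0.4311, -0.2232, 0.01]]
sides [np.float64(0.2345), np.float64(0.0739), np.float64(0.2325), np.float64(0.0741)]
centre [ 0.4939007  -0.32770931] yaw 13.338702915035359
ball [[41.40966833  9.72573756]] [[ 0.53194948 -0.30869244  0.068     ]] hubtop [[-0.3161837  47.79527607]]
sljaw top corners [[ 23.71502318  65.71228481]
 [ 21.63593257  23.30663705]
 [-24.86563856  25.69996274]
 [-25.91733824  65.50930462]]
fixed [[ 22.87515093 -60.91966711]
 [ 23.56747434 -94.34726948]
 [-27.33269867 -91.70219975]
 [-27.23931139 -59.71216069]]
board [[ 10.29222227   7.67207843]
 [ 12.49774527 -53.95472248]
 [-15.11704609 -55.39167115]
 [-16.53900673   6.88673172]]
keeper [[ 19.55868222 114.43215139]
 [ 19.62075431 103.88076765]
 [-16.51643483 106.92213584]
 [-17.43342872 116.04895985]]
scene ball [[38.60284969  7.20804092]] loupe top [[ 85.01000539 -38.31749007]] bottle [[  82.03290987 -102.55978555]]
screwdriver [[-58.08775425 114.37143064]
 [-60.76541795  16.63578466]
 [-62.7772652  -41.49820234]] iron [[-115.71975306  100.5495702 ]
 [ -83.27283876   -1.81411896]]
scene plate corners [[  31.18584938  119.12673761]
 [ -39.78718069  117.87185558]
 [ -40.06490892 -116.7803406 ]]
```

```bash
cat >> h.py <<'E'
from scipy.spatial.transform import Rotation as Ro
YAW=13.2; OX=np.array([0.4930,-0.3279])
def w(vx,vy,z):
    a=np.radians(YAW); return np.r_[OX+np.array([[np.cos(a),-np.sin(a)],[np.sin(a),np.cos(a)]])@np.array([vx,vy])/1000,z/1000]
def vis(p):
    a=np.radians(YAW); return np.round(np.r_[np.array([[np.cos(a),np.sin(a)],[-np.sin(a),np.cos(a)]])@(np.array(p)[:2]-OX)*1000,p[2]*1000],1)
def rel(p,phi):
    "row to reach world p with tool y at vise angle phi"
    s=r.get_state(); R=np.array(s['orientation']); a=np.radians(phi+YAW)
    y=np.array([np.cos(a),np.sin(a),0]); z=np.array([0,0,-1.]); T=np.c_[np.cross(y,z),y,z]
    return np.round(np.r_[Ro.from_matrix(R.T@T).as_rotvec(degrees=True)/8,R.T@(p-np.array(s['tool_pos']))*100],2).tolist()
def st():
    s=r.get_state(); R=np.array(s['orientation']); print('t',s['t'],'vise',vis(s['tool_pos']),'phi',round(np.degrees(np.arctan2(R[1,1],R[0,1]))-YAW,1),'F',np.round(s['contact_force'],1),'grip',s['gripper_width'],s['gripper_force'])
E
python3 - <<'E'
from h import *
st()
print(rel(np.array([.3,.3,.3]),47),rel(w(40.5,9,200),47),rel(w(40.5,9,120),47))
E
```

```text
t 0.1 vise [-70.4 898.7 221.7] phi 54.4 F [ 0.3 -0.1 -0.6] grip 0.9988848875215018 0.0
[-0.01, -0.0, 0.92, -16.28, -18.28, -7.8] [-0.01, -0.0, 0.92, -60.86, -65.83, 2.26] [-0.01, -0.0, 0.92, -60.87, -65.82, 10.26]
```

>>> jog_arm --pt "0 0 0.9 0 0 -5 30" --pt "0 0 0.9 -3 -3 -8 30" --pt "0 0 0.9 -60.9 -65.8 -8 30" --pt "0 0 0.9 -60.9 -65.8 -8 30" --pt "0 0 0.9 -60.9 -65.8 -8 30" --pt "0 0 0.9 -60.9 -65.8 -8 30" --pt "0 0 0.9 -60.9 -65.8 -8 30" --pt "0 0 0.9 -60.9 -65.8 -8 30" --pt "0 0 0.9 -60.9 -65.8 -8 30" --pt "0 0 0.9 -60.9 -65.8 -8 30"

```text
t: 1.1
tool_pos: [0.3736, 0.1165, 0.3018]
orientation: [[-0.869, 0.494, 0.0], [0.494, 0.869, 0.0], [-0.0, 0.0, -1.0]]
contact_force: [0.9, 0.4, -1.1]
gripper_width: 0.303
gripper_force: 0.0
```

```bash
python3 - <<'E'
from h import *
st(); print(rel(w(40.5,9,300),47),rel(w(40.5,9,120),47))
E
```

```text
t 1.1 vise [-14.8 459.9 301.8] phi 47.2 F [ 0.9  0.4 -1.1] grip 0.302893866214327 0.0
[0.0, 0.0, 0.02, -34.71, -29.31, 0.18] [0.0, 0.0, 0.02, -34.71, -29.31, 18.18]
```

>>> jog_arm --pt "0 0 0 -34.7 -29.3 0 30" --pt "0 0 0 -34.7 -29.3 0 30" --pt "0 0 0 -34.7 -29.3 0 30" --pt "0 0 0 -34.7 -29.3 0 30" --pt "0 0 0 -34.7 -29.3 0 30" --pt "0 0 0 -34.7 -29.3 0 30" --pt "0 0 0 -34.7 -29.3 0 30" --pt "0 0 0 -34.7 -29.3 0 30" --pt "0 0 0 -34.7 -29.3 4 30" --pt "0 0 0 -34.7 -29.3 9 30"

```text
t: 2.1
tool_pos: [0.5312, -0.3107, 0.2254]
orientation: [[-0.868, 0.497, 0.006], [0.497, 0.868, -0.006], [-0.008, -0.002, -1.0]]
contact_force: [0.4, 0.6, -1.0]
gripper_width: 0.302
gripper_force: 0.0
```

```bash
python3 - <<'E'
from h import *
st(); print(rel(w(40.5,9,120),47))
E
```

```text
t 2.1 vise [ 41.1   8.  225.4] phi 47.0 F [ 0.4  0.6 -1. ] grip 0.30206781359546275 0.0
[-0.02, 0.06, -0.0, 0.2, 0.06, 10.54]
```

>>> jog_arm --pt "0 0 0 0 0 5 30" --pt "0 0 0 0 0 8.5 30" --pt "0 0 0 0 0 8.5 30" --pt "0 0 0 0 0 8.5 30"

```text
t: 2.5
tool_pos: [0.5293, -0.3053, 0.139]
orientation: [[-0.869, 0.495, -0.0], [0.495, 0.869, 0.0], [0.001, 0.0, -1.0]]
contact_force: [0.3, 0.3, 0.7]
gripper_width: 0.297
gripper_force: 0.0
```

```bash
python3 - <<'E'
from h import *
st(); a=grab('scene','s1'); b=grab('top','t1'); print(rel(w(40.5,9,61),47))
A=cv2.resize(a[180:330,250:400],(400,400),interpolation=2); B=cv2.resize(b[180:330,235:385],(400,400),interpolation=2)
cv2.imwrite('pics/c1.png',np.hstack([A,B])[:,:,::-1])
E
```

```text
t 2.5 vise [ 40.5  13.7 139. ] phi 47.2 F [0.3 0.3 0.7] grip 0.2971365587710445 0.0
[-0.01, 0.04, 0.02, -0.09, -0.3, 8.08]
```

View pics/c1.png

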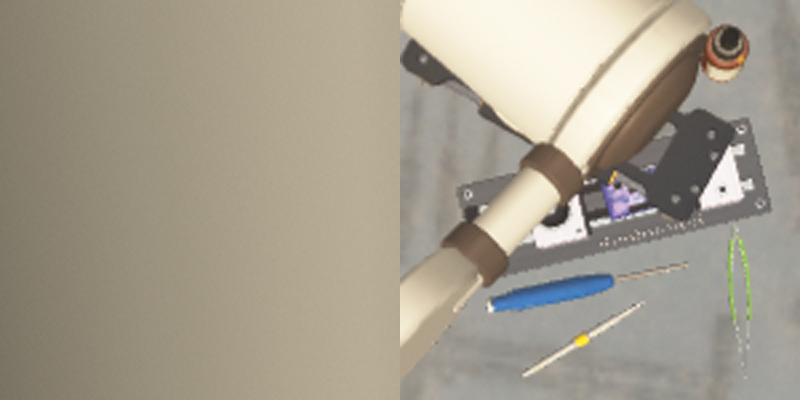

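The arm blocks both views: the scene view is all arm, and the top view has wrist over the ball. I'll go on with the measured ball position.

```bash
python3 - <<'E'
from h import *
st(); print(rel(w(40.5,9,61),47))
E
```

```text
t 2.6 vise [ 41.7  12.1 141.8] phi 47.2 F [-0.1 -0.8  0.6] grip 0.3006882186792579 0.0
[-0.01, 0.04, 0.02, -0.09, -0.3, 8.08]
```

>>> jog_arm --pt "0 0 0 -0.1 -0.3 3 30" --pt "0 0 0 -0.1 -0.3 5 30" --pt "0 0 0 -0.1 -0.3 6.5 30" --pt "0 0 0 -0.1 -0.3 7.4 30" --pt "0 0 0 -0.1 -0.3 8.1 30" --pt "0 0 0 -0.1 -0.3 8.1 30" --pt "0 0 0 -0.1 -0.3 8.1 30"

```text
t: 3.3
tool_pos: [0.5292, -0.3089, 0.0585]
orientation: [[-0.869, 0.495, 0.001], [0.495, 0.869, -0.001], [-0.001, -0.0, -1.0]]
contact_force: [0.1, 1.1, 0.4]
gripper_width: 0.299
gripper_force: 0.0
```

```bash
python3 - <<'E'
from h import *
st(); print(rel(w(40.5,9,61),47))
E
```

```text
t 3.3 vise [39.6 10.2 58.5] phi 47.2 F [0.1 1.1 0.4] grip 0.2991552218018588 0.0
[-0.0, 0.01, 0.02, -0.15, -0.03, -0.25]
```

>>> jog_arm --pt "0 0 0 -0.1 0 -0.2 10" --pt "0 0 0 -0.1 0 -0.2 10" --pt "0 0 0 -0.1 0 -0.2 10" --pt "0 0 0 -0.1 0 -0.2 10" --squeeze 4

```text
t: 3.7
tool_pos: [0.5301, -0.3098, 0.0606]
orientation: [[-0.869, 0.495, 0.001], [0.495, 0.869, -0.002], [-0.002, -0.001, -1.0]]
contact_force: [-0.1, -1.7, 3.2]
gripper_width: 0.184
gripper_force: 4.0
```

```bash
python3 - <<'E'
from h import *
st()
H=np.array([-0.5,48]);
for an in (-43,-35,-26,-17,-8,0,8,16,24,30):
    a=np.radians(an); print(an,rel(w(*(H+56*np.array([np.cos(a),np.sin(a)])),61),90+an))
E
```

```text
t 3.7 vise [40.3  9.1 60.6] phi 47.1 F [-0.1 -1.7  3.2] grip 0.18441563730095972 4.000061899423599
-43 [-0.01, 0.02, 0.02, 0.03, 0.06, -0.04]
-35 [-0.01, 0.01, -0.98, 0.09, 0.84, -0.04]
-26 [-0.01, 0.01, -2.11, 0.27, 1.7, -0.04]
-17 [-0.01, 0.01, -3.23, 0.59, 2.52, -0.04]
-8 [-0.01, 0.01, -4.36, 1.04, 3.28, -0.04]
0 [-0.01, 0.01, -5.36, 1.53, 3.88, -0.04]
8 [-0.01, 0.01, -6.36, 2.1, 4.42, -0.05]
16 [-0.01, 0.01, -7.36, 2.74, 4.87, -0.05]
24 [-0.01, 0.01, -8.36, 3.43, 5.23, -0.05]
30 [-0.01, 0.01, -9.11, 3.98, 5.43, -0.05]
```

The ball is gripped at about 17 mm opening. Next I swing the lever back along its arc.

>>> jog_arm --pt "0 0 -0.5 0 0.4 0 10" --pt "0 0 -1.0 0.1 0.8 0 10" --pt "0 0 -1.5 0.2 1.3 0 10" --pt "0 0 -2.1 0.3 1.7 0 10" --pt "0 0 -2.7 0.4 2.1 0 10" --pt "0 0 -3.2 0.6 2.5 0 10" --pt "0 0 -3.8 0.8 2.9 0 10" --pt "0 0 -4.4 1.0 3.3 0 10" --pt "0 0 -4.9 1.3 3.6 0 10" --pt "0 0 -5.4 1.5 3.9 0 10" --squeeze 6

```text
t: 4.7
tool_pos: [0.5362, -0.269, 0.0605]
orientation: [[-0.971, -0.237, 0.001], [-0.237, 0.971, -0.003], [-0.001, -0.003, -1.0]]
contact_force: [-2.5, -3.3, 3.4]
gripper_width: 0.183
gripper_force: 6.0
```

```bash
python3 - <<'E'
from h import *
st()
H=np.array([-0.5,48]);
for an in (0,8,16,24,30):
    a=np.radians(an); print(an,rel(w(*(H+56*np.array([np.cos(a),np.sin(a)])),61),90+an))
E
```

```text
t 4.7 vise [55.5 47.5 60.5] phi 90.5 F [-2.5 -3.3  3.4] grip 0.1832480693614341 6.000103577971458
0 [-0.02, 0.0, 0.07, 0.0, 0.05, -0.05]
8 [-0.02, 0.0, -0.93, 0.05, 0.83, -0.05]
16 [-0.02, 0.0, -1.93, 0.21, 1.59, -0.05]
24 [-0.02, -0.0, -2.93, 0.47, 2.33, -0.06]
30 [-0.02, -0.0, -3.68, 0.73, 2.86, -0.06]
```

>>> jog_arm --pt "0 0 -0.5 0 0.4 0 10" --pt "0 0 -0.9 0.1 0.8 0 10" --pt "0 0 -1.4 0.1 1.2 0 10" --pt "0 0 -1.9 0.2 1.6 0 10" --pt "0 0 -2.4 0.3 2.0 0 10" --pt "0 0 -2.9 0.5 2.3 0 10" --pt "0 0 -3.1 0.6 2.5 0 10" --pt "0 0 -3.1 0.6 2.5 0 10" --pt "0 0 -3.1 0.6 2.5 0 30" --pt "0 0 -3.1 0.6 2.5 0 30"

```text
t: 5.7
tool_pos: [0.5233, -0.2436, 0.0586]
orientation: [[-0.785, -0.62, -0.002], [-0.62, 0.785, 0.002], [0.0, 0.003, -1.0]]
contact_force: [1.1, -0.2, 0.6]
gripper_width: 0.298
gripper_force: 0.0
```

```bash
python3 - <<'E'
from h import *
st(); print(rel(w(49,71,120),115))
E
```

```text
t 5.7 vise [48.7 75.1 58.6] phi 115.1 F [ 1.1 -0.2  0.6] grip 0.2977856737603557 0.0
[0.02, -0.0, 0.01, 0.15, -0.37, -6.14]
```

>>> jog_arm --pt "0 0 0 0.1 -0.3 -3 30" --pt "0 0 0 0.1 -0.3 -6.5 30" --pt "0 0 0 0.1 -0.3 -7.5 0" --pt "0 0 0 0.1 -0.3 -7.5 0"

```text
t: 6.1
tool_pos: [0.5259, -0.2479, 0.1357]
orientation: [[-0.784, -0.62, 0.002], [-0.62, 0.784, -0.001], [-0.001, -0.002, -1.0]]
contact_force: [-0.2, -0.3, 0.1]
gripper_width: 0.145
gripper_force: 0.0
```

```bash
python3 - <<'E'
from h import *
st(); print(rel(w(-.5,90,130),90), rel(w(-.5,90,36),90))
E
```

```text
t 6.1 vise [ 50.3  70.3 135.7] phi 115.1 F [-0.2 -0.3  0.1] grip 0.14463537874589225 0.0
[-0.01, 0.01, 3.14, 3.76, 3.94, 0.56] [-0.01, 0.01, 3.14, 3.77, 3.96, 9.96]
```

>>> jog_arm --pt "0 0 1 1.9 2 0 0" --pt "0 0 2 3.8 3.9 0 0" --pt "0 0 3.1 3.8 3.9 0 0" --pt "0 0 3.1 3.8 3.9 0 0" --pt "0 0 3.1 3.8 3.9 0 0" --pt "0 0 3.1 3.8 3.9 0 0"

```text
t: 6.7
tool_pos: [0.4712, -0.2404, 0.1338]
orientation: [[-0.972, -0.237, -0.001], [-0.237, 0.972, 0.001], [0.001, 0.001, -1.0]]
contact_force: [-0.9, -0.2, 0.2]
gripper_width: 0.008
gripper_force: 0.0
```

```bash
python3 - <<'E'
from h import *
b=grab('top','t2');a=grab('scene','s2'); st(); print(rel(w(-.5,90,36),90))
A=cv2.resize(a[180:330,250:400],(400,400),interpolation=2); B=cv2.resize(b[180:330,235:385],(400,400),interpolation=2)
cv2.imwrite('pics/c2.png',np.hstack([A,B])[:,:,::-1])
E
```

```text
t 6.8 vise [ -1.2  89.9 134.2] phi 90.4 F [-0.6  0.1  0.9] grip 0.007264423510359848 0.0
[0.0, -0.0, 0.06, -0.07, 0.01, 9.82]
```

View pics/c2.png

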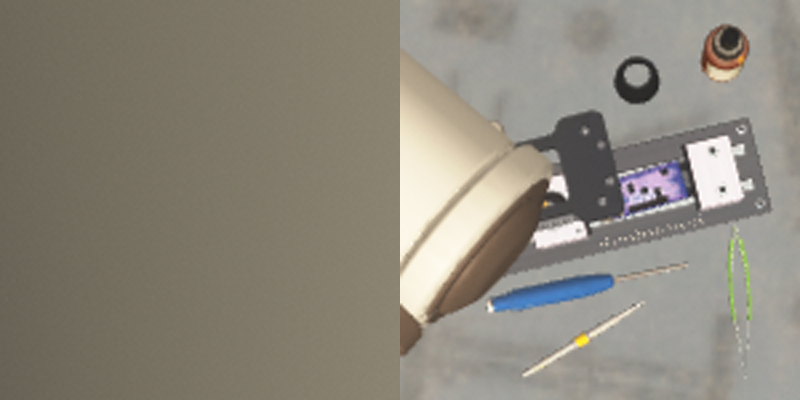

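The top view shows the jaw still open, with its corner at (590,220) in the crop. The gripper is behind the jaw. I'll descend there.

>>> jog_arm --pt "0 0 0 0 0 4 0" --pt "0 0 0 0 0 7 0" --pt "0 0 0 0 0 8.5 0" --pt "0 0 0 0 0 9.3 0" --pt "0 0 0 0 0 9.8 0" --pt "0 0 0 0 0 9.8 0"

```text
t: 7.4
tool_pos: [0.4714, -0.2409, 0.0367]
orientation: [[-0.972, -0.235, 0.0], [-0.235, 0.972, -0.0], [-0.0, -0.0, -1.0]]
contact_force: [0.1, -0.3, -0.7]
gripper_width: 0.006
gripper_force: 0.0
```

>>> jog_arm --pt "0 0 0 0 -0.3 0 0" --pt "0 0 0 0 -0.6 0 0" --pt "0 0 0 0 -0.9 0 0" --pt "0 0 0 0 -1.2 0 0" --pt "0 0 0 0 -1.2 0 0"

```text
t: 7.9
tool_pos: [0.4742, -0.2524, 0.037]
orientation: [[-0.972, -0.234, 0.0], [-0.234, 0.972, 0.001], [-0.0, 0.0, -1.0]]
contact_force: [0.1, 2.8, 2.7]
gripper_width: 0.003
gripper_force: 1.4
```

```bash
python3 -c "
from h import *
st()"
```

```text
t 7.9 vise [-1.  77.8 37. ] phi 90.3 F [0.1 2.8 2.7] grip 0.0029365972772345344 1.4260895081679337
```

>>> jog_arm --pt "0 0 0 0 -0.2 0 0" --pt "0 0 0 0 -0.4 0 0" --pt "0 0 0 0 -0.6 0 0" --pt "0 0 0 0 -0.8 0 0" --pt "0 0 0 0 -0.8 0 0"

```text
t: 8.4
tool_pos: [0.4759, -0.2599, 0.0367]
orientation: [[-0.972, -0.234, -0.0], [-0.234, 0.972, 0.001], [-0.0, 0.001, -1.0]]
contact_force: [-0.1, 3.8, 3.7]
gripper_width: 0.005
gripper_force: 2.3
```

```bash
python3 -c "
from h import *
st()"
```

```text
t 8.4 vise [-1.1 70.1 36.7] phi 90.4 F [-0.1  3.8  3.7] grip 0.0048997246593648295 2.2583035641582683
```

>>> jog_arm --pt "0 0 0 0 -0.2 0 0" --pt "0 0 0 0 -0.4 0 0" --pt "0 0 0 0 -0.6 0 0" --pt "0 0 0 0 -0.8 0 0" --pt "0 0 0 0 -1.0 0 0" --pt "0 0 0 0 -1.2 0 0" --pt "0 0 0 0 -1.2 0 0"

```text
t: 9.1
tool_pos: [0.4786, -0.2717, 0.0366]
orientation: [[-0.972, -0.234, -0.0], [-0.234, 0.972, 0.0], [0.0, 0.001, -1.0]]
contact_force: [-1.4, 4.4, 4.2]
gripper_width: 0.006
gripper_force: 2.2
```

```bash
python3 - <<'E'
from h import *
st(); b=grab('top','t3')
cv2.imwrite('pics/c3.png',cv2.resize(b[180:330,235:385],(600,600),interpolation=2)[:,:,::-1])
E
```

```text
t 9.1 vise [-1.2 58.  36.6] phi 90.4 F [-1.4  4.4  4.2] grip 0.006417099313689973 2.244566166191362
```

View pics/c3.png

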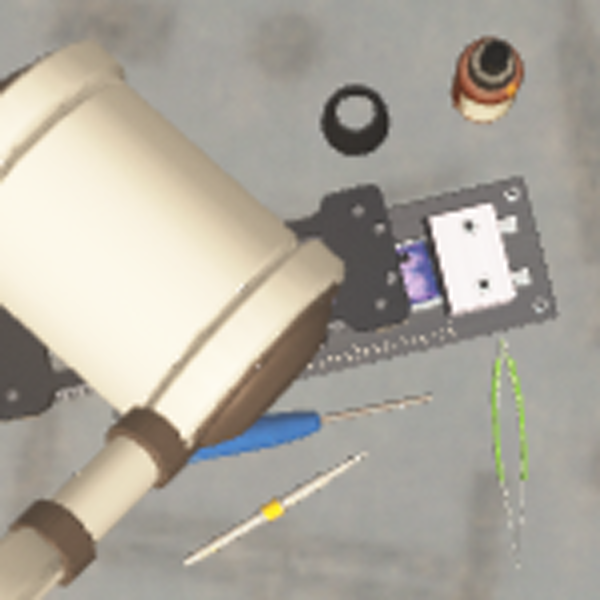

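The board's end is now almost under the fixed jaw's lip, near (438,270), and it sits straight. I'll make the last few mm in fine steps and watch the force.

>>> jog_arm --pt "0 0 0 0 -0.1 0 0" --pt "0 0 0 0 -0.2 0 0" --pt "0 0 0 0 -0.3 0 0" --pt "0 0 0 0 -0.3 0 0"

```text
t: 9.55
tool_pos: [0.4793, -0.2745, 0.0366]
orientation: [[-0.972, -0.234, -0.0], [-0.234, 0.972, 0.0], [0.0, 0.0, -1.0]]
contact_force: [-0.0, 4.6, 4.5]
gripper_width: 0.005
gripper_force: 2.6
```

>>> jog_arm --pt "0 0 0 0 -0.05 0 0" --pt "0 0 0 0 -0.1 0 0" --pt "0 0 0 0 -0.1 0 0"

```text
t: 9.85
tool_pos: [0.4795, -0.2755, 0.0366]
orientation: [[-0.972, -0.234, -0.0], [-0.234, 0.972, 0.0], [0.0, 0.001, -1.0]]
contact_force: [-0.4, 4.7, 5.2]
gripper_width: 0.004
gripper_force: 2.7
```

>>> jog_arm --pt "0 0 0 0 -0.05 0 0" --pt "0 0 0 0 -0.1 0 0" --pt "0 0 0 0 -0.1 0 0"

```text
t: 10.15
tool_pos: [0.4796, -0.2757, 0.0365]
orientation: [[-0.972, -0.234, -0.001], [-0.234, 0.972, 0.002], [0.0, 0.002, -1.0]]
contact_force: [-2.1, 8.8, 6.5]
gripper_width: 0.002
gripper_force: 4.1
```

>>> jog_arm --pt "0 0 0 0 0.5 0 0" --pt "0 0 0 0 1.2 0 0" --pt "0 0 0 0 1.2 -3 0" --pt "0 0 0 0 1.2 -7 0" --pt "0 0 0 0 1.2 -10 0" --pt "0 0 0 0 5 -11 30" --pt "0 0 0 0 10 -11 30" --pt "0 0 0 2 15 -11 30" --pt "0 0 0 2 15 -11 30"

```text
t: 11.05
tool_pos: [0.4213, -0.1309, 0.1442]
orientation: [[-0.971, -0.237, -0.005], [-0.237, 0.971, 0.003], [0.004, 0.004, -1.0]]
contact_force: [0.2, 0.3, 0.6]
gripper_width: 0.292
gripper_force: 0.0
```

```bash
python3 - <<'E'
from h import *
b=grab('top','t4'); st()
cv2.imwrite('pics/c4.png',cv2.resize(b[180:330,235:385],(600,600),interpolation=2)[:,:,::-1])
E
```

```text
t 11.1 vise [-23.5 205.7 145.4] phi 90.5 F [0.9 0.5 1. ] grip 0.295207686028284 0.0
```

View pics/c4.png

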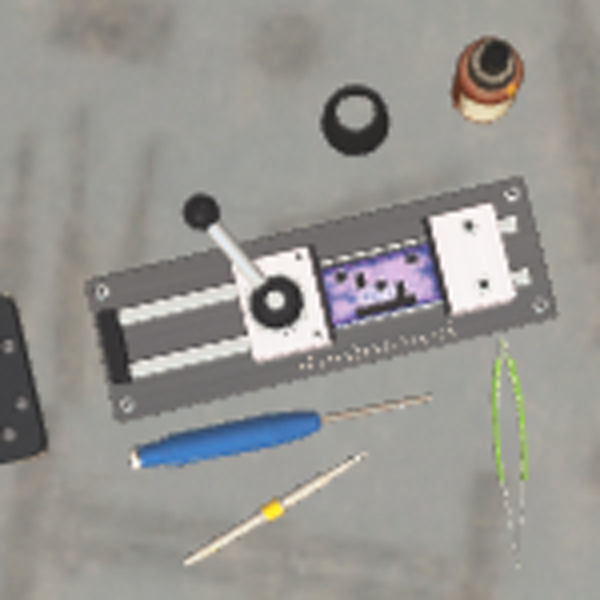

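The board sits snug between both jaws: the sliding jaw face is at x≈323 and the fixed jaw at x≈437. The lever ball is at (202,212) and the hub at (275,302). I'll measure the ball and hub, then plan the locking move.

```bash
python3 - <<'E'
from h import *
T=lambda uv,z:vis(onz('top',crop('top',[uv],235,180),z)[0])
b=T((202,212),.068);h=T((275,302),.0615);print(b,h,b-h,np.degrees(np.arctan2(*(b-h)[[1,0]])))
print('jaw faces',T((321,246),.043),T((330,343),.043),T((430,215),.043),T((449,312),.043))
an=25.5
a=np.radians(an);H=np.array([-.5,22]);P=H+56*np.array([np.cos(a),np.sin(a)]);print(P)
print(rel(w(*P,140),90+an),rel(w(*P,61),90+an))
E
```

```text
[51.1 48.  68. ] [ 0.2 23.6 61.5] [50.9 24.4  6.5] 25.611722862815782
jaw faces [24.  -4.9 43. ] [-24.6   2.1  43. ] [ 26.3 -62.   43. ] [-23.5 -59.4  43. ]
[50.04477592 46.10862142]
[0.01, -0.01, -3.13, -7.22, -16.02, 0.51] [0.01, -0.01, -3.13, -7.23, -16.03, 8.41]
```

>>> jog_arm --pt "0 0 -1 -7.2 -15.9 0 30" --pt "0 0 -2 -7.2 -15.9 0 30" --pt "0 0 -3.1 -7.2 -15.9 0 30" --pt "0 0 -3.1 -7.2 -15.9 0 30" --pt "0 0 -3.1 -7.2 -15.9 0 30" --pt "0 0 -3.1 -7.2 -15.9 0.5 30" --pt "0 0 -3.1 -7.2 -15.9 0.5 30"

```text
t: 11.8
tool_pos: [0.5316, -0.2725, 0.1403]
orientation: [[-0.784, -0.62, -0.002], [-0.62, 0.784, 0.001], [0.001, 0.002, -1.0]]
contact_force: [-0.3, -0.1, 0.0]
gripper_width: 0.3
gripper_force: 0.0
```

```bash
python3 - <<'E'
from h import *
st();print(rel(w(50.3,47,61),115.5))
E
```

```text
t 11.8 vise [ 50.2  45.1 140.3] phi 115.1 F [-0.3 -0.1  0. ] grip 0.2997870913510875 0.0
[0.01, -0.0, -0.04, -0.09, 0.15, 7.93]
```

>>> jog_arm --pt "0 0 0 -0.1 0.1 3 30" --pt "0 0 0 -0.1 0.1 5 30" --pt "0 0 0 -0.1 0.1 6.5 30" --pt "0 0 0 -0.1 0.1 7.3 30" --pt "0 0 0 -0.1 0.1 7.9 30" --pt "0 0 0 -0.1 0.1 7.9 30" --pt "0 0 0 -0.1 0.1 7.9 10" --pt "0 0 0 -0.1 0.1 7.9 10" --pt "0 0 0 -0.1 0.1 7.9 10" --pt "0 0 0 -0.1 0.1 7.9 10" --squeeze 4

```text
t: 12.8
tool_pos: [0.5328, -0.2715, 0.063]
orientation: [[-0.784, -0.621, 0.0], [-0.621, 0.784, 0.001], [-0.001, 0.0, -1.0]]
contact_force: [-0.6, 3.8, 2.5]
gripper_width: 0.186
gripper_force: 4.0
```

```bash
python3 - <<'E'
from h import *
st()
H=np.array([-.2,22.7])
for an in (25,17,9,1,-7,-14,-20,-26,-32,-38,-43,-46):
    a=np.radians(an); print(an,rel(w(*(H+56*np.array([np.cos(a),np.sin(a)])),61),90+an))
E
```

```text
t 12.8 vise [51.7 45.8 63. ] phi 115.2 F [-0.6  3.8  2.5] grip 0.18568683704494404 4.0001193434000015
25 [0.0, 0.0, 0.02, 0.08, 0.09, 0.2]
17 [0.0, 0.0, 1.02, 0.14, -0.68, 0.2]
9 [0.0, 0.0, 2.02, 0.3, -1.45, 0.2]
1 [0.0, 0.0, 3.02, 0.57, -2.18, 0.2]
-7 [0.0, 0.0, 4.02, 0.94, -2.87, 0.2]
-14 [0.0, 0.0, 4.89, 1.34, -3.43, 0.2]
-20 [0.0, 0.0, 5.64, 1.73, -3.86, 0.2]
-26 [0.0, 0.0, 6.39, 2.17, -4.25, 0.2]
-32 [0.0, 0.0, 7.14, 2.64, -4.6, 0.2]
-38 [0.0, 0.0, 7.89, 3.15, -4.89, 0.2]
-43 [0.0, 0.0, 8.52, 3.59, -5.09, 0.2]
-46 [0.0, 0.0, 8.89, 3.87, -5.19, 0.2]
```

>>> jog_arm --pt "0 0 0.5 0.1 -0.3 0 10" --pt "0 0 1.0 0.1 -0.7 0 10" --pt "0 0 1.5 0.2 -1.1 0 10" --pt "0 0 2.0 0.3 -1.5 0 10" --pt "0 0 2.5 0.4 -1.8 0 10" --pt "0 0 3.0 0.6 -2.2 0 10" --pt "0 0 3.5 0.7 -2.5 0 10" --pt "0 0 4.0 0.9 -2.9 0 10" --pt "0 0 4.5 1.1 -3.2 0 10" --pt "0 0 4.9 1.3 -3.4 0 10" --squeeze 6

```text
t: 13.8
tool_pos: [0.5446, -0.3068, 0.0632]
orientation: [[-1.0, 0.017, 0.002], [0.017, 1.0, -0.001], [-0.002, -0.0, -1.0]]
contact_force: [2.2, 4.2, 1.2]
gripper_width: 0.185
gripper_force: 6.0
```

```bash
python3 - <<'E'
from h import *
st()
H=np.array([-.2,22.7])
for an in (-14,-20,-26,-32,-38,-43,-45):
    a=np.radians(an); print(an,rel(w(*(H+56*np.array([np.cos(a),np.sin(a)])),61),90+an))
E
```

```text
t 13.8 vise [55.1  8.8 63.2] phi 75.8 F [2.2 4.2 1.2] grip 0.18479794014599935 5.99985659122467
-14 [-0.0, 0.02, -0.02, 0.1, 0.01, 0.22]
-20 [-0.0, 0.02, 0.73, 0.13, -0.57, 0.22]
-26 [-0.0, 0.02, 1.48, 0.22, -1.15, 0.22]
-32 [-0.0, 0.02, 2.23, 0.37, -1.72, 0.22]
-38 [0.0, 0.02, 2.98, 0.58, -2.26, 0.22]
-43 [0.0, 0.02, 3.6, 0.79, -2.7, 0.22]
-45 [0.0, 0.02, 3.85, 0.89, -2.87, 0.22]
```

>>> jog_arm --pt "0 0 0.4 0.1 -0.3 0 10" --pt "0 0 0.8 0.1 -0.6 0 10" --pt "0 0 1.2 0.2 -0.9 0 10" --pt "0 0 1.6 0.2 -1.2 0 10" --pt "0 0 2.0 0.3 -1.5 0 10" --pt "0 0 2.4 0.4 -1.8 0 10" --pt "0 0 2.8 0.5 -2.1 0 10" --pt "0 0 3.2 0.6 -2.4 0 10" --pt "0 0 3.7 0.8 -2.8 0 10" --pt "0 0 3.7 0.8 -2.8 0 10"

```text
t: 14.8
tool_pos: [0.5365, -0.3353, 0.0633]
orientation: [[-0.862, 0.507, 0.003], [0.507, 0.862, -0.002], [-0.004, 0.0, -1.0]]
contact_force: [5.2, -0.1, 0.1]
gripper_width: 0.187
gripper_force: 6.0
```

```bash
python3 -c "
from h import *
st()"
```

```text
t 14.8 vise [ 40.6 -17.1  63.3] phi 46.3 F [ 5.2 -0.1  0.1] grip 0.18744433812330055 6.009254157543182
```

>>> jog_arm --pt "0 0 0 0 0 0 30" --pt "0 0 0 0 0 0 30" --pt "0 0 0 0 0 0 30" --pt "0 0 0 0 0 -3 30" --pt "0 0 0 0 0 -7 30" --pt "0 0 0 0 0 -12 30" --pt "0 0 0 4 4 -14 30" --pt "0 0 0 8 8 -14 30" --pt "0 0 0 12 12 -14 30" --pt "0 0 0 15 15 -14 30"

```text
t: 15.8
tool_pos: [0.4848, -0.1424, 0.2027]
orientation: [[-0.862, 0.507, 0.0], [0.507, 0.862, -0.001], [-0.001, -0.0, -1.0]]
contact_force: [0.5, -0.3, 1.7]
gripper_width: 0.296
gripper_force: 0.0
```

>>> jog_arm --pt "0 0 0 3 4 0 30" --pt "0 0 0 3 8 0 30" --pt "0 0 0 3 8 0 30" --pt "0 0 0 3 8 0 30"

```text
t: 16.2
tool_pos: [0.5003, -0.0593, 0.2025]
orientation: [[-0.863, 0.505, -0.0], [0.505, 0.863, -0.001], [-0.0, -0.001, -1.0]]
contact_force: [-0.3, -0.7, -0.5]
gripper_width: 0.304
gripper_force: 0.0
```

```bash
python3 - <<'E'
from h import *
b=grab('top','t5'); st()
cv2.imwrite('pics/c5.png',cv2.resize(b[180:330,235:385],(600,600),interpolation=2)[:,:,::-1])
E
```

```text
t 16.25 vise [ 68.1 259.1 202.5] phi 46.4 F [-0.3 -0.5  0.1] grip 0.2963086982879522 0.0
```

View pics/c5.png

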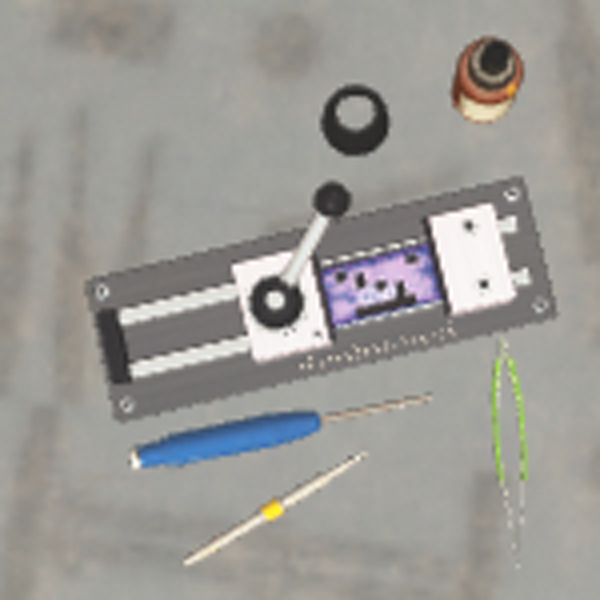

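The jaw is closed on the board, with the ball at (332,199) and the hub at (275,302). That puts the lever at about 1.6 rad, which is locked. The other items lie where they were.

```bash
python3 -c "
from h import *
print(r.hand_in())"
```

```text
the job is handed in; nothing more can be done
None
```

The job is handed in: the board sits snug between both jaws, the lever is locked at about 1.6 rad, and the other bench items lie where they were; it took about 16 s, and I saw no verdict.

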